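# Stack the pan-bearing spacers on a camera bracket spindle

## Task

Thread the three spacers onto the spindle of the camera bracket in size order, largest first at the bottom, then medium, then small on top, pushing each one down against the drag of the spring strips until it sits flat and fully home on the orange spring washer of the collar or on the spacer below, with no gaps. Push gently: never load the washer or the spindle with more than 25 N. Leave the stack free, and leave the dome camera, the screwdriver and the mouse where they are.

Things in the scene. Friction and masses are not known exactly. Their poses are not given: they have to be found in the camera images.
- large_mid (a point): centre (half-way up, on the bore axis) of the large spacer: a blue ring, outer diameter 66 mm, bore 23 mm, 14 mm thick, about 60 g, lying flat on the work surface at the start; its z axis is the bore axis. Which of the three places it lies in varies. All three spacers share the same bore and thickness.
- medium_mid (a point): centre (half-way up, on the bore axis) of the medium spacer: a brass ring, outer diameter 54 mm, bore 23 mm, 14 mm thick, about 45 g, lying flat on the work surface at the start; its z axis is the bore axis. Which of the three places it lies in varies. All three spacers share the same bore and thickness.
- small_mid (a point): centre (half-way up, on the bore axis) of the small spacer: a red ring, outer diameter 42 mm, bore 23 mm, 14 mm thick, about 30 g, lying flat on the work surface at the start; its z axis is the bore axis. Which of the three places it lies in varies. All three spacers share the same bore and thickness.
- spindle_tip (a point): centre of the tip of the fixed vertical steel spindle, 88 mm above the work surface; z up. The spindle's core is 16 mm across; its top 12 mm taper to 6 mm at the tip. Sideways loads on it must stay below 25 N too.
- strips (a point): point on the spindle's axis 26 mm below its tip, where three dark upright spring strips around it stand out to 25 mm across (bore: 23 mm); they lean in from 22 to 8 mm below the tip as a lead-in. They yield inwards and drag on each spacer all the way down with about 2 to 8 N, so a let-go spacer stays where it is instead of sliding down.
- base: aluminium plate 130 x 110 x 8 mm, fixed, origin at its underside's centre, spindle at its centre. On the spindle a black collar carries an orange spring washer 38 mm across (4 N per mm), the seat of the stack: its top is locked anywhere from 22 to 32 mm above the work surface. This height is not measured: it must be felt or seen. Over 25 N on the seat spoils it.
- camera_mid (a point): a dome camera, white disc 90 mm across with a black dome, 66 mm high in all, this point 33 mm up; a bystander
- screwdriver_grip (a point): handle of an orange screwdriver 190 mm long lying on the work surface; a bystander
- mouse_mid (a point): a black computer mouse 105 x 60 x 35 mm, this point 17 mm up; a bystander

How it is judged:
By the outcome, as a careful person would: the job done as asked, in the order asked, and still so for the second after the job is handed in, with the robot touching nothing.
It also fails if it takes over 72 s, if anything falls off the work surface, if the arm or the gripper's body presses on something with over 40 N, if the wrist force passes 120 N, or if a joint passes its speed limit or range.

## Robot

A 7-joint arm with a two-finger parallel gripper is mounted at the origin on the work surface. World frame = base frame: x ahead of the robot, y to its left, z up, the work surface at z = 0. Lengths are in m, angles in rad, forces in N, time in s.
With the tool pointing down it reaches from about 0.4 to 0.875 m from the base axis. Payload 4.4 kg.
Tool frame: the origin (TCP) lies at the centre of the arm's flange, where the gripper is bolted on; the fingertips stand 173 mm ahead of it and the grasp point (between the pads) lies 155 mm ahead of it; z points along the fingers, y is the line along which they close (so a half turn about z gives the same grasp; the last joint's range is limited). The gripper opens to 85 mm and grips with 20 to 120 N. Pads are 22 mm wide; open, the fingers measure 114 mm over their backs; the gripper's body (76 mm by 85 mm) begins 54 mm behind the grasp point. The pads swing forward as they close: fully open they stand 13 mm farther back than shut.
Start: joints at [-1.274, 0.628, 0.038, 1.517, -0.027, 0.996, -0.02], TCP at [0.231, 0.608, 0.405] pointing down, gripper open.
Joint ranges: [-3.06, 3.06], [-0.37, 2.12], [-1.25, 1.32], [0.18, 2.47], [-1.1, 4.24], [0.23, 1.98], [-2.94, 2.94]. Speed limits (rad/s): [2.57, 2.57, 3.14, 3.14, 3.14, 3.14, 3.14].

## Interface

Orientations are given as a rotation vector (axis times angle).
In Python, from workcell import manip gives the robot as it stands. The module is installed in compiled form; this text tells all that it offers.
- The arm moves only by the tool play_rows, never from a script. Its argument "deltas" is a list of rows, each a list of 5 numbers: the opening in per cent of the stroke, from 0 (shut) to 100 (fully open), then the shift along the tool's x, y, z in mm, then the turn about the tool's z in rad. A call has 1 to 5 rows; each row is the pose to reach, as a shift and turn from the pose commanded when the call began, along the tool's axes at that moment; what a row does not reach only later rows make up. A row lasts 1/12 s, in which the tool goes at most 41.7 mm and 7.16 degrees, less where a joint would pass 70% of its speed; a pose out of reach is approached as far as the arm can. A call with a gripper value outside its range is refused whole. The fingers move at their own pace and stop on an object; "grip_force" is the grip in N (left out, the last holds). Time passes only in rows, so rows that repeat a pose let the fingers close. It gives the time, the measured TCP pose, the force, the opening and the grip force at its end, in the units of the state.
- manip.get_state(): the state, without advancing time (a new reading comes with each control period).
- manip.grab_frame(name): name is "side" or "top" or "wrist"; returns the picture (384x512x3 uint8, blue, green, red); there is no depth.
- manip.calibration(name): a dict with "mtx" (3x3 intrinsics, pixels), "rvec" (rotation vector, rad) and "tvec" (3), from world to camera coordinates, as OpenCV has them. Camera axes: x right, y down, z forward; pixel columns grow to the right and rows downward; lengths in m; the calibration is good to about 2 mm. The wrist camera is an equidistant fisheye: a pixel r from the principal point sees the ray r / f radians off the axis. A picture is of the moment at which its call begins: read the wrist's pose just before it. calibration takes no time and is no camera call; for the wrist camera it gives the pose at the moment of the call.
- manip.finish_job(): hands the job in; it is judged then, once.
The state is a dict: "clock": time; "joints": joint angles; "qd": joint speeds; "joint_efforts": joint torques, N m; "eef_pos": TCP position; "ee_rot": TCP orientation; "contact_force": force on the tool from outside, world axes, zero at the start; "moment": the same for the moment, N m; "grip_width": opening from 0.0 (shut) to 1.0 (fully open); "finger_force": force on a finger pad.
Only numpy, scipy, OpenCV 4.12 (cv2) and the standard library are available. Lean on these libraries where they do the work, as an engineer would, in place of code of your own. Each camera call takes 0.05 s, during which the arm holds its last target. There are 200 camera calls.

## Working session

There is one attempt and no reset: what is moved stays moved. The work goes in short steps, Python scripts to look and compute and a tool call to move; the robot and the scene stay as the last step left them, time stands still between calls to the robot, and variables do not carry over. Pictures are saved under pics/ and viewed, at most 10 in all, crops included, and the job is handed in when it is done.

Besides the shell and the picture viewer there is one more tool, called as a command line: name --pt "numbers of a row" for each row, then --argument value for the rest. play_rows: Moves the arm, as the interface text tells. Its arguments: {"type":"object","properties":{"deltas":{"type":"array","items":{"type":"array","items":{"type":"number"}}},"grip_force":{"type":"number"}},"required":["deltas"]}

```bash
mkdir -p pics; python3 - <<'E'
from workcell import manip
import cv2,numpy as np
np.set_printoptions(precision=4,suppress=True)
s=manip.get_state();print(s)
for n in("side","top"):
    im=manip.grab_frame(n);cv2.imwrite(f"pics/{n}0.png",im)
    c=manip.calibration(n);print(n,c['mtx'].tolist(),c['rvec'],c['tvec'])
im=np.hstack([cv2.imread("pics/side0.png"),cv2.imread("pics/top0.png")])
cv2.imwrite("pics/both0.png",cv2.resize(im,(800,300)))
E
```

```text
{'clock': 0.0, 'joints': array([-1.2738,  0.6294,  0.0384,  1.5184, -0.027 ,  0.9963, -0.02  ]), 'qd': array([-0.0001,  0.0008,  0.0011, -0.0011, -0.0006,  0.0001, -0.0027]), 'joint_efforts': array([ -0.    , -56.3393,   1.2264, -19.3453,   0.0111,   0.0103,
        -0.    ]), 'eef_pos': array([0.2305, 0.6074, 0.4038]), 'ee_rot': array([-0.5667, -3.0897,  0.003 ]), 'contact_force': array([-0.1554, -0.5207,  0.6391]), 'moment': array([ 0.0025,  0.0362, -0.1004]), 'finger_force': 0.0, 'grip_width': 0.9985341200254665}
side [[383.10810368657496, 0.0, 256.6152451544146], [0.0, 383.10810368657496, 185.28705377775782], [0.0, 0.0, 1.0]] [ 2.1457 -0.084   0.0379] [-0.5885  0.0628  0.8671]
top [[443.2417461090017, 0.0, 249.2289601976372], [0.0, 443.2417461090017, 195.13392524431657], [0.0, 0.0, 1.0]] [ 2.1944 -2.173   0.1206] [-0.0342  0.5859  1.1573]
```

View pics/side0.png

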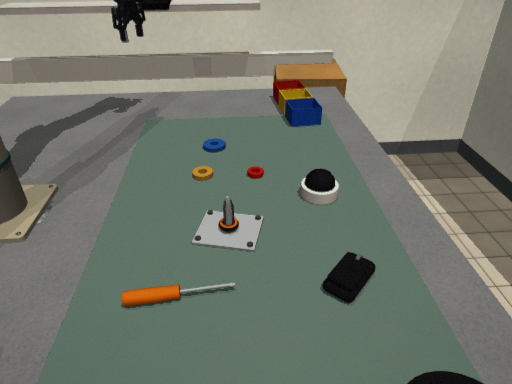

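View pics/top0.png

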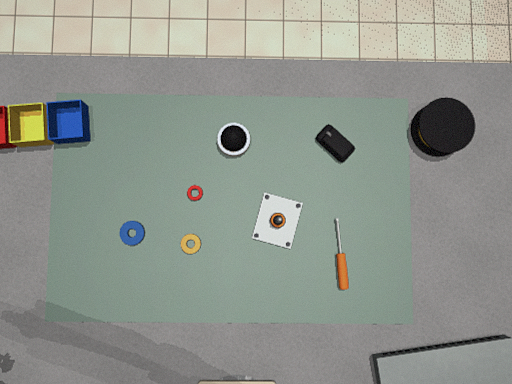

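The side view shows the blue ring at (214,145), brass (203,173), red (256,172), spindle tip (228,198) and orange washer (228,225). In the top view, blue is at (132,233), brass (190,244), red (195,193) and the spindle (278,220).

```bash
cat > h.py <<'E'
from workcell import manip
import cv2,numpy as np
from scipy.spatial.transform import Rotation as R
np.set_printoptions(precision=4,suppress=True)
HSV={'blue':((100,120,60),(125,255,255)),'brass':((15,100,90),(30,255,255)),'red':((172,140,60),(180,255,255)),'red2':((0,140,60),(3,255,255)),'orange':((5,170,120),(14,255,255))}
def mask(im,c):
    h=cv2.cvtColor(im,cv2.COLOR_BGR2HSV)
    m=cv2.inRange(h,*map(np.array,HSV[c]))
    return m|cv2.inRange(h,*map(np.array,HSV['red2'])) if c=='red' else m
def cast(name,c,px,z):
    px=np.asarray(px,float).reshape(-1,2);K=c['mtx']
    p=np.c_[(px[:,0]-K[0,2])/K[0,0],(px[:,1]-K[1,2])/K[1,1]]
    if name=='wrist':
        r=np.linalg.norm(p,axis=1);s=np.where(r>1e-9,np.sin(r)/np.maximum(r,1e-9),1)
        d=np.c_[p*s[:,None],np.cos(r)]
    else: d=np.c_[p,np.ones(len(p))]
    M=cv2.Rodrigues(c['rvec'])[0];o=-M.T@np.ravel(c['tvec']);d=d@M
    if z is None: return o,d
    return o+d*((z-o[2])/d[:,2])[:,None]
def blobs(m,amin=20):
    n,l,st,ce=cv2.connectedComponentsWithStats(m)
    return [(int(st[i,4]),ce[i],np.argwhere(l==i)[:,::-1]) for i in range(1,n) if st[i,4]>=amin]
def tool(p,s=None):
    "shift in mm along tool axes from current TCP to world p (TCP)"
    s=s or manip.get_state();return R.from_rotvec(s['ee_rot']).inv().apply(np.asarray(p)-s['eef_pos'])*1000
E
python3 - <<'E'
from h import *
for n in("side","top"):
    im=cv2.imread(f"pics/{n}0.png");c=manip.calibration(n)
    print(n,'cam',cast(n,c,[0,0],None)[0])
    for k in('blue','brass','red','orange'):
        for a,ce,px in blobs(mask(im,k)):
            z=.027 if k=='orange' else .007
            w=cast(n,c,px,z);
            if .2<w[:,0].mean()<1: print(k,a,ce,(w.max(0)+w.min(0))[:2]/2,np.ptp(w,0)[:2])
    im2=cv2.cvtColor(im,cv2.COLOR_BGR2HSV);m=cv2.inRange(im2,np.array((0,0,170)),np.array((180,40,255)))
    u,v=(228,225) if n=='side' else (278,220)
    mm=np.zeros_like(m);mm[v-35:v+35,u-38:u+38]=m[v-35:v+35,u-38:u+38]
    h=cv2.convexHull(np.argwhere(mm)[:,::-1].astype(np.int32));w=cast(n,c,h[:,0],.008)[:,:2]
    print('plate',cv2.minAreaRect(w.astype(np.float32)*1000))
    tips={'side':(228,197),'top':(278,220)}[n];print('tip@88',cast(n,c,tips,.088))
c=manip.calibration('wrist');print(c)
cv2.imwrite("pics/w0.png",manip.grab_frame('wrist'))
E
```

```text
side cam [ 0.5376 -0.7354  0.5219]
blue 790 [304.6392 112.0873] [0.7985 0.5192] [0.1339 0.2483]
blue 247 [213.7854 144.8785] [0.4839 0.2841] [0.0624 0.0804]
brass 1685 [310.3567  77.7009] [0.8943 0.8363] [0.3435 0.6777]
brass 245 [202.3673 172.5469] [0.457  0.1264] [0.0525 0.0719]
red 258 [285.0426  86.2752] [0.7721 0.7331] [0.1352 0.2603]
red 155 [254.929  172.0645] [0.5953 0.1173] [0.0417 0.0563]
orange 62 [228.5    223.7742] [ 0.5238 -0.112 ] [0.0352 0.0294]
orange 762 [150.1745 294.1864] [ 0.3924 -0.29  ] [0.0948 0.0336]
plate ((523.58740234375, -106.3460464477539), (105.0251235961914, 125.9682388305664), 75.01530456542969)
tip@88 [[ 0.5256 -0.1072  0.088 ]]
top cam [ 0.4782 -0.0063  1.2062]
blue 1483 [ 67.9265 121.1605] [0.7869 0.4706] [0.1177 0.1215]
blue 415 [131.5614 232.5398] [0.4841 0.2862] [0.0616 0.062 ]
brass 896 [ 24.8058 124.5391] [0.7756 0.5716] [0.1204 0.1296]
brass 263 [190.2357 243.4639] [0.4561 0.1277] [0.0508 0.0512]
red 305 [  3.8328 129.2557] [0.7675 0.6309] [0.1166 0.0496]
red 123 [194.2846 192.4715] [0.5936 0.121 ] [0.0409 0.0381]
orange 34 [273.6765 220.2941] [ 0.5205 -0.0963] [0.0319 0.0187]
orange 276 [341.9855 271.0688] [ 0.3878 -0.2754] [0.0889 0.026 ]
plate ((530.4147338867188, -114.2201156616211), (123.29117584228516, 152.91510009765625), 74.30679321289062)
tip@88 [[ 0.5184 -0.1005  0.088 ]]
{'mtx': array([[297.3186,   0.    , 257.5561],
       [  0.    , 297.3186, 185.167 ],
       [  0.    ,   0.    ,   1.    ]]), 'rvec': array([-2.3698, -1.6404, -0.2465]), 'tvec': array([-0.6491, -0.0412,  0.3808])}
```

View pics/w0.png

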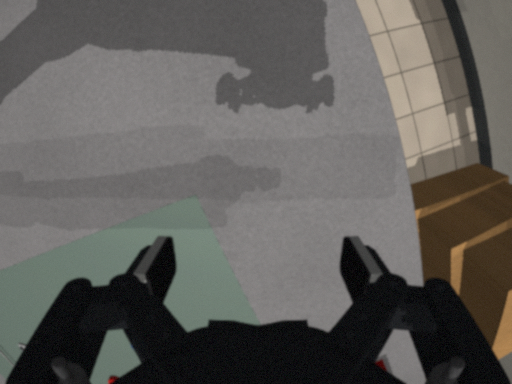

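The wrist view shows the fingertips near (163,240) and (350,240), with no spacer in sight yet. Next I'll move towards the blue ring.

```bash
python3 - <<'E'
from h import *
s=manip.get_state();A=R.from_rotvec(s['ee_rot']).as_matrix();print(A)
c=manip.calibration('wrist');M=cv2.Rodrigues(c['rvec'])[0];o=-M.T@c['tvec'];print('cam in tool',A.T@(o-s['eef_pos']),'axis in tool',A.T@M[2])
print(tool([.484,.285,.30]))
for n,p in (('brass',(.4565,.127)),('red',(.5945,.120)),('sp',(.522,-.104))): print(n,tool([*p,.30]))
E
```

```text
[[-0.9349  0.355  -0.0005]
 [ 0.355   0.9349 -0.0014]
 [-0.     -0.0015 -1.    ]]
cam in tool [0.0755 0.0001 0.0295] axis in tool [-0.2969  0.0004  0.9549]
[-351.3575 -211.389   104.3352]
brass [-381.7329 -368.8613  104.5685]
red [-513.231  -326.4202  104.5115]
sp [-524.9646 -561.5679  104.8584]
```

play_rows --pt "100 -35 -21 10 0" --pt "100 -70 -42 20 0" --pt "100 -105 -63 30 0" --pt "100 -140 -84 40 0" --pt "100 -175 -105 50 0"

```text
clock: 0.57
eef_pos: [0.3566, 0.4472, 0.3546]
ee_rot: [0.566, 3.09, -0.0]
contact_force: [1.4, 0.6, 0.4]
grip_width: 1.0
finger_force: 0.0
```

play_rows --pt "100 -35 -21 10 0" --pt "100 -70 -42 20 0" --pt "100 -105 -63 30 0" --pt "100 -140 -84 40 0" --pt "100 -176 -106 55 0"

```text
clock: 0.98
eef_pos: [0.4815, 0.2889, 0.3016]
ee_rot: [0.567, 3.089, 0.001]
contact_force: [1.1, 0.3, -0.2]
grip_width: 0.992
finger_force: 0.0
```

```bash
cat > ring.py <<'E'
from h import *
import sys
k=sys.argv[1];z=float(sys.argv[2]) if len(sys.argv)>2 else .014
s=manip.get_state();c=manip.calibration('wrist');im=manip.grab_frame('wrist');cv2.imwrite(f"pics/w_{k}_{s['clock']:.2f}.png",im)
print(s['clock'],s['eef_pos'],s['ee_rot'],s['contact_force'],s['grip_width'])
a,ce,px=max(blobs(mask(im,k)),key=lambda b:b[0]);print(a,ce)
# outer outline cast on mid plane, enclosing circle; inner hole outline on the top plane
m=mask(im,k);cn,hi=cv2.findContours(m,cv2.RETR_CCOMP,cv2.CHAIN_APPROX_NONE)
for q,h in zip(cn,hi[0]):
    if len(q)<30: continue
    w=cast('wrist',c,q[:,0],z)[:,:2]
    (x,y),r=cv2.minEnclosingCircle((w*1000).astype(np.float32));print('hole' if h[3]>=0 else 'outer',len(q),x,y,'d',2*r)
    p=[x/1000,y/1000,s['eef_pos'][2]];print('  tool shift',tool(p,s))
E
python3 ring.py blue
```

```text
0.9833 [0.4815 0.2889 0.3016] [0.5669 3.089  0.0013] [ 1.0544  0.2894 -0.2073] 0.9916776117150393
3029 [252.9693 187.0218]
outer 77 769.1486206054688 506.913330078125 d 120.01768493652344
  tool shift [-191.4891  305.9291    0.4656]
outer 190 487.60882568359375 283.3481140136719 d 64.1928939819336
  tool shift [-7.6723 -3.0324  0.0038]
hole 71 487.1679382324219 283.0793151855469 d 25.866127014160156
  tool shift [-7.3556 -3.4402  0.0031]
```

play_rows --pt "100 -4 -2 30 0" --pt "100 -7 -3 60 0" --pt "100 -7 -3 90 0" --pt "100 -7 -3 90 0"

```text
clock: 1.37
eef_pos: [0.4837, 0.2839, 0.2066]
ee_rot: [-0.566, -3.083, 0.011]
contact_force: [-1.2, -0.6, 0.0]
grip_width: 1.001
finger_force: 0.0
```

```bash
python3 ring.py blue
```

```text
1.3667 [0.4837 0.2839 0.2066] [-0.5664 -3.0826  0.0105] [-1.1668 -0.636   0.0035] 1.0007457530643087
7533 [264.8084 223.0777]
outer 114 795.0546875 501.4605712890625 d 186.85873413085938
  tool shift [-213.6731  314.0186   -3.7895]
outer 293 485.2771911621094 286.70172119140625 d 67.48554229736328
  tool shift [-0.4789  3.185  -0.0282]
hole 91 482.981201171875 287.50750732421875 d 23.04072380065918
  tool shift [ 1.9535  3.1221 -0.013 ]
```

play_rows --pt "100 0 0 10 0" --pt "100 0 0 10 0" --pt "100 0 0 10 0"

```text
clock: 1.67
eef_pos: [0.4859, 0.2859, 0.2027]
ee_rot: [0.566, 3.089, 0.002]
contact_force: [0.3, -0.2, -0.4]
grip_width: 1.001
finger_force: 0.0
```

```bash
python3 ring.py blue
```

```text
1.6667 [0.4859 0.2859 0.2027] [0.5658 3.089  0.0019] [ 0.3326 -0.1592 -0.3656] 1.0009858611716214
7888 [257.4313 221.1043]
outer 116 801.4011840820312 504.167724609375 d 203.90904235839844
  tool shift [-217.6206  315.94      0.6706]
outer 299 484.8646545410156 286.471923828125 d 67.26109313964844
  tool shift [ 1.2093  0.1872 -0.0009]
hole 94 483.88763427734375 287.3575439453125 d 22.688234329223633
  tool shift [ 2.4368  0.669  -0.0015]
```

play_rows --pt "100 2 0 15 0" --pt "100 2 0 29 0" --pt "100 2 0 29 0" --pt "50 2 0 29 0" --pt "50 2 0 29 0" --grip_force 40

```text
clock: 2.13
eef_pos: [0.4843, 0.2863, 0.1738]
ee_rot: [0.567, 3.089, 0.002]
contact_force: [-2.1, -2.1, 27.3]
grip_width: 0.748
finger_force: 25.4
```

play_rows --pt "50 0 0 0 0" --pt "50 0 0 0 0" --pt "50 0 0 0 0" --pt "50 0 0 0 0"

```text
clock: 2.47
eef_pos: [0.4843, 0.2863, 0.1742]
ee_rot: [0.567, 3.089, 0.002]
contact_force: [0.3, 0.3, 6.7]
grip_width: 0.742
finger_force: 44.2
```

```bash
python3 ring.py blue; python3 -c "
from h import *
print(manip.get_state()['finger_force'])
for n in('brass','red'):pass
print(tool([.522,-.104,.30]))"
```

```text
2.4667 [0.4843 0.2863 0.1742] [0.5669 3.0886 0.0021] [0.2557 0.3269 6.6814] 0.7419020863766079
10581 [257.4294 245.1913]
outer 93 755.8641357421875 480.48980712890625 d 113.58174133300781
  tool shift [-184.906   278.0133    0.656 ]
outer 344 484.79736328125 286.7353820800781 d 68.29563903808594
  tool shift [-0.3197  0.6229  0.0014]
hole 104 482.2366638183594 287.54486083984375 d 22.550508499145508
  tool shift [ 2.3615  0.4702 -0.0019]
44.194447193294764
[-174.0067 -351.2647 -126.2086]
```

play_rows --pt "50 0 0 -20 0" --pt "50 0 -10 -55 0" --pt "50 -25 -40 -85 0" --pt "50 -50 -72 -110 0" --pt "50 -75 -104 -126 0"

```text
clock: 2.93
eef_pos: [0.5133, 0.1756, 0.2951]
ee_rot: [0.562, 3.088, 0.004]
contact_force: [1.0, -0.4, -1.3]
grip_width: 0.74
finger_force: 44.6
```

play_rows --pt "50 -25 -32 0 0" --pt "50 -50 -64 0 0" --pt "50 -75 -96 0 0" --pt "50 -100 -128 0 0" --pt "50 -125 -160 0 0"

```text
clock: 3.35
eef_pos: [0.5732, -0.0205, 0.2932]
ee_rot: [0.567, 3.089, 0.0]
contact_force: [1.1, 1.2, -1.4]
grip_width: 0.735
finger_force: 44.6
```

play_rows --pt "50 -24 -30 0 0" --pt "50 -48 -60 0 0" --pt "50 -64 -87 0 0" --pt "50 -64 -87 0 0" --pt "50 -64 -87 0 0"

```text
clock: 3.77
eef_pos: [0.6017, -0.1257, 0.2927]
ee_rot: [0.575, 3.088, -0.002]
contact_force: [-0.5, 1.2, -0.8]
grip_width: 0.741
finger_force: 44.6
```

```bash
python3 ring.py blue
```

```text
3.7667 [ 0.6017 -0.1257  0.2927] [ 0.5748  3.0877 -0.0022] [-0.5383  1.2109 -0.7826] 0.7410816280490184
10427 [257.5681 245.2121]
outer 343 665.7090454101562 -150.55027770996094 d 129.5063934326172
  tool shift [-68.7184  -0.1577   0.0743]
hole 106 662.2652587890625 -149.12435913085938 d 43.26128387451172
  tool shift [-64.9922  -0.0666   0.0701]
```

```bash
python3 - <<'E'
from h import *
manip.grab_frame('wrist')
s=manip.get_state();im=manip.grab_frame('wrist');cv2.imwrite("pics/sp.png",im)
cv2.imwrite("pics/spv.png",cv2.resize(im,(768,576),interpolation=cv2.INTER_CUBIC));print(s['eef_pos'],s['ee_rot'],s['qd'])
c=manip.calibration('wrist');np.savez('sp.npz',**{k:np.array(v) for k,v in c.items()})
E
```

```text
[ 0.6017 -0.1216  0.2926] [-0.5659 -3.0901 -0.0016] [-0.0254  0.     -0.015   0.0052  0.0002 -0.0023  0.0019]
```

View pics/spv.png

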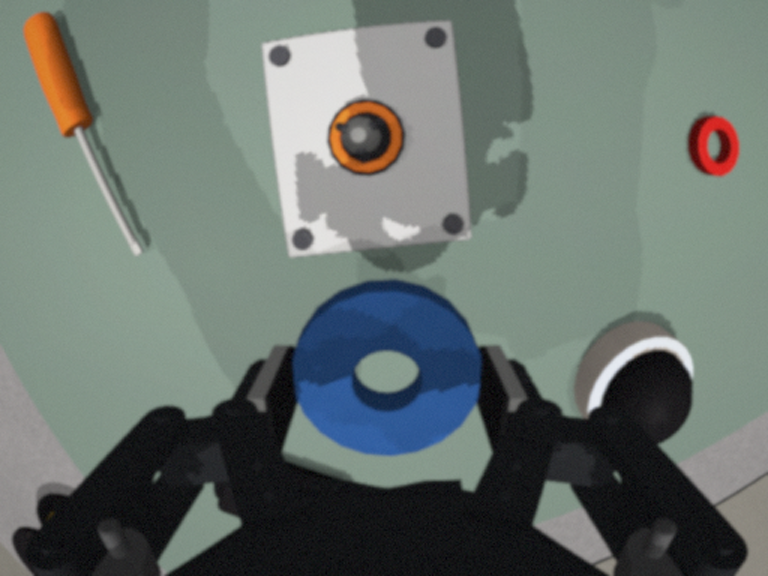

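The held blue ring is level, with its bore at about (258,248). In native pixels the spindle tip is at about (241,89), the washer centre at (244,91) and the plate corners at (175,28), (301,14), (313,158) and (193,171).

```bash
cat > sp.py <<'E'
from h import *
import sys
im=cv2.imread('pics/sp.png');c=dict(np.load('sp.npz'))
print('tip',cast('wrist',c,[361/1.5,132/1.5],.088))
print('plate',cast('wrist',c,np.array([(262,42),(452,21),(470,237),(289,256)])/1.5,.008).mean(0))
m=mask(im,'orange');m[:, :150]=0;m[160:]=0
px=np.argwhere(m)[:,::-1];h=cv2.convexHull(px.astype(np.int32))[:,0].astype(float)
h+= (h-h.mean(0))/np.linalg.norm(h-h.mean(0),axis=1)[:,None]*.5
for z in(.022,.027,.032):
    w=cast('wrist',c,h,z)[:,:2]*1000;print(z,cv2.fitEllipse(w.astype(np.float32)))
s=manip.get_state();A=R.from_rotvec(s['ee_rot'])
m=mask(im,'blue');cn,hi=cv2.findContours(m,cv2.RETR_CCOMP,cv2.CHAIN_APPROX_NONE)
for q,hh in zip(cn,hi[0]):
    if len(q)>30:
        for dz in(.154,.158,.162):
            w=cast('wrist',c,q[:,0],s['eef_pos'][2]-dz);(x,y),r=cv2.minEnclosingCircle((w[:,:2]*1000).astype(np.float32))
            print(hh[3]>=0,dz,tool([x/1000,y/1000,s['eef_pos'][2]],s),2*r)
E
python3 sp.py
```

```text
tip [[ 0.5236 -0.1015  0.088 ]]
plate [ 0.5238 -0.1026  0.008 ]
0.022 ((523.7240600585938, -103.08611297607422), (38.449806213378906, 38.971290588378906), 31.909923553466797)
0.027 ((523.880859375, -102.89813995361328), (37.65275192260742, 38.163421630859375), 31.90949249267578)
0.032 ((524.0376586914062, -102.71016693115234), (36.855690002441406, 37.35554885864258), 31.909090042114258)
False 0.154 [3.6729 0.3501 0.0021] 64.64144134521484
False 0.158 [1.3692 0.357  0.0011] 66.71708679199219
False 0.162 [-0.9344  0.364  -0.    ] 68.79247283935547
True 0.154 [5.7653 0.4197 0.0032] 21.73641586303711
True 0.158 [3.5288 0.4289 0.0022] 22.43437385559082
True 0.162 [1.2923 0.4382 0.0011] 23.132314682006836
```

```bash
cat > held.py <<'E'
from h import *
from scipy.optimize import least_squares
def held(im,c,s,k,D,depth):
    "bore centre in tool xy (mm) from arcs of the top face only"
    A=R.from_rotvec(s['ee_rot']);cn,hi=cv2.findContours(mask(im,k),cv2.RETR_CCOMP,cv2.CHAIN_APPROX_NONE)
    out={}
    i=max((i for i in range(len(cn))),key=lambda i:(hi[0][i][3]<0)*cv2.contourArea(cn[i]) if abs(cn[i][:,0,0].mean()-257)<60 and cn[i][:,0,1].mean()>150 else 0)
    for j in [i]+[j for j in range(len(cn)) if hi[0][j][3]==i and len(cn[j])>30]:
        q=cn[j][:,0].astype(float);w=cast('wrist',c,q,s['eef_pos'][2]-depth);t=A.inv().apply(w-s['eef_pos'])[:,:2]*1000
        mid=(t.max(0)+t.min(0))/2;hole=j!=i
        sel=t[(t[:,0]>mid[0]+2)] if hole else t[(t[:,0]<mid[0]-D*.15)&(abs(t[:,1]-mid[1])<D*.38)]
        f=lambda p,r:np.hypot(*(sel-p[:2]).T)-r
        r0=11.5 if hole else D/2
        a=least_squares(lambda p:f(p,r0+(-.3 if hole else .2)),mid,loss='soft_l1').x;b=least_squares(lambda p:f(p,p[2]),[*mid,r0],loss='soft_l1').x
        print('hole' if hole else 'outer',a,'free',b)
if __name__=='__main__':
    import sys
    s=manip.get_state();held(cv2.imread('pics/sp.png'),dict(np.load('sp.npz')),s,'blue',66,.160)
    A=R.from_rotvec(s['ee_rot']);print(tool([.5237,-.1022,.25],s))
E
python3 held.py
```

```text
outer [-0.1068  0.2699] free [-1.2236  0.2783 32.1952]
hole [-0.0984  0.1832] free [-1.3173  0.1813 12.241 ]
[ 79.6074 -10.2521  42.65  ]
```

play_rows --pt "50 27 -3 0 0" --pt "50 54 -6 0 0" --pt "50 80 -9 0 0" --pt "50 80 -9 0 0" --pt "50 80 -9 0 0"

```text
clock: 4.33
eef_pos: [0.523, -0.1005, 0.2928]
ee_rot: [-0.562, -3.09, -0.001]
contact_force: [1.3, -0.7, -1.0]
grip_width: 0.741
finger_force: 44.6
```

play_rows --pt "50 0 0 0 0" --pt "50 0 0 0 0" --pt "50 0 0 0 0"

```text
clock: 4.58
eef_pos: [0.5249, -0.1022, 0.2925]
ee_rot: [0.566, 3.089, 0.0]
contact_force: [-0.2, -0.6, -1.0]
grip_width: 0.74
finger_force: 44.6
```

```bash
python3 - <<'E'
from h import *
s=manip.get_state();print(s['eef_pos'],s['ee_rot'],s['qd'],s['contact_force'],tool([.5237,-.1022,.25],s))
E
```

```text
[ 0.5249 -0.1022  0.2925] [0.5658 3.0889 0.0003] [ 0.005   0.0024  0.0015  0.0066 -0.0009  0.0009 -0.0006] [-0.238  -0.6307 -1.0078] [ 1.1917 -0.4104 42.4598]
```

play_rows --pt "50 1 -0.3 12 0" --pt "50 1 -0.3 24 0" --pt "50 1 -0.3 32 0" --pt "50 1 -0.3 38 0" --pt "50 1 -0.3 42 0"

```text
clock: 5.0
eef_pos: [0.5231, -0.1024, 0.2495]
ee_rot: [-0.567, -3.089, -0.0]
contact_force: [0.2, 0.6, -1.2]
grip_width: 0.737
finger_force: 44.6
```

play_rows --pt "50 0 0 3 0" --pt "50 0 0 6 0" --pt "50 0 0 9 0" --pt "50 0 0 12 0" --pt "50 0 0 14 0"

```text
clock: 5.42
eef_pos: [0.5229, -0.1025, 0.2365]
ee_rot: [0.567, 3.09, -0.0]
contact_force: [-2.4, -0.6, 3.1]
grip_width: 0.735
finger_force: 45.0
```

```bash
cat > st.py <<'E'
from h import *
s=manip.get_state();print(s['clock'],s['eef_pos'],s['contact_force'],s['moment'],tool([.5237,-.1022,.25],s))
E
python3 st.py
```

```text
5.4167 [ 0.5229 -0.1025  0.2365] [-2.4186 -0.6448  3.0975] [-0.0983  0.3442 -0.0084] [ -0.6462   0.5469 -13.5166]
```

play_rows --pt "50 0.3 0 5 0" --pt "50 0.3 0 10 0" --pt "50 0.3 0 15 0" --pt "50 0.3 0 20 0" --pt "50 0.3 0 25 0"

```text
clock: 5.83
eef_pos: [0.5227, -0.1024, 0.2108]
ee_rot: [0.567, 3.09, -0.0]
contact_force: [-0.4, -1.3, 4.3]
grip_width: 0.738
finger_force: 45.1
```

play_rows --pt "50 0 0 1 0" --pt "50 0 0 2 0" --pt "50 0 0 3 0" --pt "50 0 0 4 0"

```text
clock: 6.17
eef_pos: [0.5227, -0.1024, 0.2074]
ee_rot: [0.567, 3.09, -0.0]
contact_force: [-0.9, -1.5, 3.6]
grip_width: 0.738
finger_force: 45.0
```

```bash
python3 st.py
```

```text
6.1667 [ 0.5227 -0.1024  0.2074] [-0.9221 -1.4525  3.6212] [-0.2856  0.1677 -0.0046] [ -0.8886   0.5028 -42.6044]
```

play_rows --pt "50 0 0 1 0" --pt "50 0 0 2 0" --pt "50 0 0 3 0" --pt "50 0 0 3 0"

```text
clock: 6.5
eef_pos: [0.5227, -0.1024, 0.2042]
ee_rot: [0.567, 3.09, -0.0]
contact_force: [0.2, -1.3, 2.5]
grip_width: 0.738
finger_force: 44.8
```

play_rows --pt "50 0 0 1 0" --pt "50 0 0 2 0" --pt "50 0 0 2 0"

```text
clock: 6.75
eef_pos: [0.5227, -0.1024, 0.2022]
ee_rot: [0.567, 3.09, -0.0]
contact_force: [-0.4, -2.8, 2.0]
grip_width: 0.737
finger_force: 44.9
```

play_rows --pt "50 0 0 1 0" --pt "50 0 0 2 0" --pt "50 0 0 2 0"

```text
clock: 7.0
eef_pos: [0.5226, -0.1024, 0.2002]
ee_rot: [0.567, 3.09, -0.0]
contact_force: [0.5, -1.6, 1.9]
grip_width: 0.743
finger_force: 44.8
```

play_rows --pt "50 0 0 1 0" --pt "50 0 0 2 0" --pt "50 0 0 2 0"

```text
clock: 7.25
eef_pos: [0.5227, -0.1023, 0.1985]
ee_rot: [0.567, 3.09, -0.0]
contact_force: [-1.2, -1.8, 4.3]
grip_width: 0.738
finger_force: 45.2
```

play_rows --pt "50 0 0 1 0" --pt "50 0 0 1 0"

```text
clock: 7.42
eef_pos: [0.5227, -0.1023, 0.1978]
ee_rot: [0.567, 3.09, -0.0]
contact_force: [-1.9, -2.1, 6.7]
grip_width: 0.737
finger_force: 45.4
```

play_rows --pt "50 0 0 1 0" --pt "50 0 0 1 0"

```text
clock: 7.58
eef_pos: [0.5227, -0.1023, 0.197]
ee_rot: [0.567, 3.09, -0.0]
contact_force: [-1.7, -1.6, 10.0]
grip_width: 0.739
finger_force: 45.7
```

play_rows --pt "50 0 0 0.7 0" --pt "50 0 0 0.7 0" --pt "90 0 0 0.7 0" --pt "100 0 0 0.7 0" --pt "100 0 0 0.7 0"

```text
clock: 8.0
eef_pos: [0.5225, -0.1017, 0.1953]
ee_rot: [-0.566, -3.089, -0.001]
contact_force: [0.3, -0.1, 0.2]
grip_width: 1.001
finger_force: 0.0
```

play_rows --pt "100 0 0 -5 0" --pt "100 0 0 -25 0" --pt "100 0 0 -55 0" --pt "100 0 0 -90 0" --pt "100 0 0 -120 0"

```text
clock: 8.42
eef_pos: [0.5224, -0.102, 0.3172]
ee_rot: [-0.566, -3.09, -0.001]
contact_force: [0.5, 0.2, 0.2]
grip_width: 1.003
finger_force: 0.0
```

```bash
python3 - <<'E'
from h import *
im=manip.grab_frame('side');cv2.imwrite("pics/side1.png",im)
s=manip.get_state();print(s['clock'],s['eef_pos'],s['contact_force'],tool([.4563,.127,.25],s))
cv2.imwrite("pics/crop1.png",cv2.resize(im[150:270,160:320],(640,480),interpolation=cv2.INTER_CUBIC))
E
```

```text
8.4667 [ 0.5243 -0.1023  0.3225] [ 1.1976 -0.2263  2.6508] [145.6113 190.0879  71.618 ]
```

View pics/crop1.png

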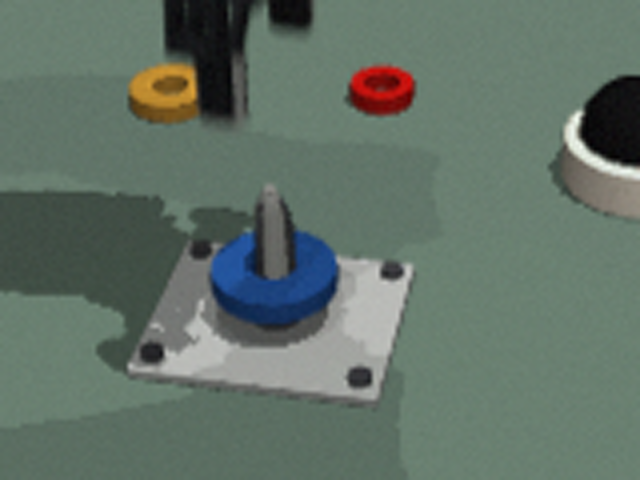

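The blue ring sits flat low on the spindle, centred at crop (274,275), and the brass and red rings are undisturbed. Brass is next.

play_rows --pt "100 22 29 0 0" --pt "100 46 60 0 0" --pt "100 70 91 10 0" --pt "100 94 122 30 0" --pt "100 118 154 50 0"

```text
clock: 8.88
eef_pos: [0.4677, 0.0805, 0.2682]
ee_rot: [0.567, 3.088, 0.002]
contact_force: [-0.1, 0.9, -0.2]
grip_width: 0.994
finger_force: 0.0
```

play_rows --pt "100 20 26 25 0" --pt "100 28 37 55 0" --pt "100 28 37 70 0" --pt "100 28 37 70 0" --pt "100 28 37 70 0"

```text
clock: 9.3
eef_pos: [0.4549, 0.1234, 0.1976]
ee_rot: [-0.566, -3.088, 0.002]
contact_force: [0.1, 0.5, -0.1]
grip_width: 1.0
finger_force: 0.0
```

play_rows --pt "100 0 0 0 0" --pt "100 0 0 0 0"

```text
clock: 9.47
eef_pos: [0.456, 0.1228, 0.1992]
ee_rot: [0.569, 3.088, 0.001]
contact_force: [-0.0, 0.4, 0.0]
grip_width: 1.003
finger_force: 0.0
```

```bash
cat > pick.py <<'E'
from held import *
import sys
s=manip.get_state();c=manip.calibration('wrist');im=manip.grab_frame('wrist')
print(s['clock'],s['eef_pos'],s['ee_rot'],s['contact_force'],s['qd'],s['grip_width'])
held(im,c,s,sys.argv[1],float(sys.argv[2]),s['eef_pos'][2]-.014 if len(sys.argv)<4 else float(sys.argv[3]))
print('spindle',tool([.523,-.1022,.2962],s))
E
python3 pick.py brass 54
```

```text
9.4667 [0.456  0.1228 0.1992] [0.5692 3.0875 0.0012] [-0.0038  0.4378  0.0033] [ 0.0017 -0.0038 -0.0006  0.0009 -0.0007 -0.0034  0.0002] 1.0031359083890319
outer [0.6707 6.3939] free [-0.6297  6.4047 26.0353]
hole [0.63   6.3362] free [-0.2334  6.3378 11.9087]
spindle [-143.023  -186.1817  -96.9083]
```

play_rows --pt "100 0.6 6.3 10 0" --pt "100 0.6 6.3 27 0" --pt "100 0.6 6.3 27 0" --pt "40 0.6 6.3 27 0" --pt "40 0.6 6.3 27 0" --grip_force 40

```text
clock: 9.93
eef_pos: [0.4574, 0.1288, 0.1714]
ee_rot: [0.569, 3.089, 0.001]
contact_force: [0.4, -0.1, 0.8]
grip_width: 0.75
finger_force: 0.0
```

play_rows --pt "40 0 0 0 0" --pt "40 0 0 0 0" --pt "40 0 0 0 0" --pt "40 0 0 0 0" --pt "40 0 0 0 0"

```text
clock: 10.35
eef_pos: [0.4573, 0.1291, 0.1722]
ee_rot: [0.568, 3.088, -0.001]
contact_force: [-0.6, -1.8, 6.7]
grip_width: 0.613
finger_force: 41.3
```

```bash
python3 pick.py brass 54
```

```text
10.35 [0.4573 0.1291 0.1722] [ 0.568   3.088  -0.0011] [-0.5512 -1.8378  6.7   ] [-0.0002  0.0001 -0.0006  0.0016  0.0004 -0.0015  0.0001] 0.6134914653885609
outer [-0.5904  0.1172] free [-1.6087  0.1267 26.2873]
hole [-0.7262  0.1106] free [-1.9308  0.1173 12.2356]
spindle [-143.9539 -192.8124 -123.6547]
```

play_rows --pt "40 0 0 -20 0" --pt "40 0 0 -55 0" --pt "40 -15 -20 -90 0" --pt "40 -38 -50 -115 0" --pt "40 -62 -83 -122 0"

```text
clock: 10.82
eef_pos: [0.4853, 0.0352, 0.2962]
ee_rot: [0.558, 3.086, 0.005]
contact_force: [1.5, 0.4, -0.9]
grip_width: 0.613
finger_force: 42.3
```

play_rows --pt "40 -24 -32 0 0" --pt "40 -48 -64 0 0" --pt "40 -70 -94 0 0" --pt "40 -81 -109 0 0" --pt "40 -81 -109 0 0"

```text
clock: 11.23
eef_pos: [0.5218, -0.1027, 0.2922]
ee_rot: [0.581, 3.086, -0.005]
contact_force: [0.7, 0.1, -0.2]
grip_width: 0.616
finger_force: 42.3
```

play_rows --pt "40 0 0 0 0" --pt "40 0 0 0 0" --pt "40 0 0 0 0" --pt "40 0 0 0 0"

```text
clock: 11.57
eef_pos: [0.5212, -0.095, 0.2924]
ee_rot: [-0.562, -3.091, -0.001]
contact_force: [-0.3, -0.7, -0.4]
grip_width: 0.613
finger_force: 42.3
```

```bash
python3 pick.py brass 54 .1585
```

```text
11.5667 [ 0.5212 -0.095   0.2924] [-0.5622 -3.0906 -0.0009] [-0.2946 -0.6699 -0.3964] [ 0.0022  0.0018  0.0023 -0.0031  0.0047  0.0001  0.0003] 0.6128944188621199
outer [-0.6601  0.178 ] free [-1.4161  0.1882 26.5215]
hole [-0.2422  0.1732] free [-1.1446  0.1782 11.9403]
spindle [-4.2391 -6.1453 -3.8117]
```

play_rows --pt "40 -3.8 -6.2 0 0" --pt "40 -3.8 -6.2 0 0" --pt "40 -3.8 -6.2 0 0" --pt "40 -3.8 -6.2 0 0"

```text
clock: 11.95
eef_pos: [0.5227, -0.1039, 0.2921]
ee_rot: [-0.567, -3.09, -0.0]
contact_force: [0.7, 0.1, -0.8]
grip_width: 0.61
finger_force: 42.3
```

```bash
python3 pick.py brass 54 .1585
```

```text
11.95 [ 0.5227 -0.1039  0.2921] [-0.5671 -3.0898 -0.0001] [ 0.7336  0.0745 -0.8457] [-0.0008 -0.0004 -0.0028  0.0018  0.0001 -0.0012 -0.0012] 0.6098051504183287
outer [-0.6568  0.141 ] free [-1.3811  0.151  26.55  ]
hole [-0.2289  0.1444] free [-1.0619  0.147  11.8818]
spindle [ 0.3175  1.6669 -4.0775]
```

play_rows --pt "40 0.7 1.5 8 0" --pt "40 0.7 1.5 20 0" --pt "40 0.7 1.5 32 0" --pt "40 0.7 1.5 40 0" --pt "40 0.7 1.5 45 0"

```text
clock: 12.42
eef_pos: [0.5222, -0.1019, 0.2458]
ee_rot: [-0.566, -3.088, -0.0]
contact_force: [0.2, 0.0, 0.1]
grip_width: 0.611
finger_force: 42.3
```

play_rows --pt "40 0 0 3 0" --pt "40 0 0 6 0" --pt "40 0 0 9 0" --pt "40 0 0 12 0" --pt "40 0 0 12 0"

```text
clock: 12.83
eef_pos: [0.5228, -0.1026, 0.2349]
ee_rot: [0.567, 3.089, -0.001]
contact_force: [0.7, -1.2, -2.4]
grip_width: 0.613
finger_force: 42.2
```

```bash
python3 st.py
```

```text
12.8333 [ 0.5228 -0.1026  0.2349] [ 0.7213 -1.208  -2.4373] [-0.3597 -0.1916 -0.029 ] [ -0.7373   0.7309 -15.0589]
```

play_rows --pt "40 0 0 4 0" --pt "40 0 0 8 0" --pt "40 0 0 12 0" --pt "40 0 0 16 0" --pt "40 0 0 17.5 0"

```text
clock: 13.25
eef_pos: [0.5228, -0.1026, 0.2173]
ee_rot: [0.567, 3.09, -0.001]
contact_force: [0.5, -3.6, 3.2]
grip_width: 0.612
finger_force: 42.6
```

play_rows --pt "40 0 0 1 0" --pt "40 0 0 2 0" --pt "40 0 0 3 0" --pt "40 0 0 3 0"

```text
clock: 13.58
eef_pos: [0.5228, -0.1025, 0.2146]
ee_rot: [0.567, 3.09, -0.0]
contact_force: [1.2, -3.9, 1.0]
grip_width: 0.613
finger_force: 42.4
```

play_rows --pt "40 0 0 1 0" --pt "40 0 0 2 0" --pt "40 0 0 2 0"

```text
clock: 13.83
eef_pos: [0.5227, -0.1024, 0.2126]
ee_rot: [0.567, 3.09, -0.0]
contact_force: [2.1, -4.3, 1.5]
grip_width: 0.611
finger_force: 42.5
```

play_rows --pt "40 0 0 0.8 0" --pt "40 0 0 1.5 0" --pt "40 0 0 1.5 0"

```text
clock: 14.08
eef_pos: [0.5227, -0.1023, 0.2112]
ee_rot: [0.567, 3.09, -0.0]
contact_force: [1.9, -4.2, 3.7]
grip_width: 0.614
finger_force: 42.7
```

play_rows --pt "40 0 0 0.5 0" --pt "40 0 0 1 0" --pt "40 0 0 1 0"

```text
clock: 14.33
eef_pos: [0.5227, -0.1022, 0.2105]
ee_rot: [0.567, 3.09, -0.0]
contact_force: [-0.3, -4.0, 5.4]
grip_width: 0.614
finger_force: 42.9
```

play_rows --pt "40 0 0 0.5 0" --pt "40 0 0 1 0" --pt "40 0 0 1 0"

```text
clock: 14.58
eef_pos: [0.5227, -0.1022, 0.2097]
ee_rot: [0.567, 3.089, -0.001]
contact_force: [-0.3, -4.0, 9.6]
grip_width: 0.613
finger_force: 43.1
```

play_rows --pt "40 0 0 0.5 0" --pt "40 0 0 1 0" --pt "40 0 0 1 0"

```text
clock: 14.83
eef_pos: [0.5227, -0.1021, 0.209]
ee_rot: [0.567, 3.089, -0.001]
contact_force: [0.1, -4.3, 12.0]
grip_width: 0.609
finger_force: 43.4
```

play_rows --pt "40 0 0 0.5 0" --pt "40 0 0 0.5 0" --pt "80 0 0 0.5 0" --pt "100 0 0 0.5 0" --pt "100 0 0 0.5 0"

```text
clock: 15.25
eef_pos: [0.522, -0.1009, 0.2072]
ee_rot: [-0.565, -3.089, -0.003]
contact_force: [0.2, -1.1, -0.2]
grip_width: 0.988
finger_force: 0.0
```

play_rows --pt "100 0 0 -5 0" --pt "100 0 0 -25 0" --pt "100 0 0 -55 0" --pt "100 0 0 -90 0" --pt "100 0 0 -110 0"

```text
clock: 15.67
eef_pos: [0.523, -0.1013, 0.3204]
ee_rot: [0.565, 3.088, 0.002]
contact_force: [0.7, -0.0, -0.1]
grip_width: 0.997
finger_force: 0.0
```

```bash
python3 - <<'E'
from h import *
im=manip.grab_frame('side');cv2.imwrite("pics/side2.png",im)
s=manip.get_state();print(s['clock'],s['eef_pos'],s['contact_force'],tool([.594,.1205,.20],s))
cv2.imwrite("pics/crop2.png",cv2.resize(im[150:270,160:320],(640,480),interpolation=cv2.INTER_CUBIC))
E
```

```text
15.7167 [ 0.5241 -0.1013  0.3231] [ 0.8658 -0.1778  1.5917] [ 14.0086 231.9203 123.5932]
```

View pics/crop2.png

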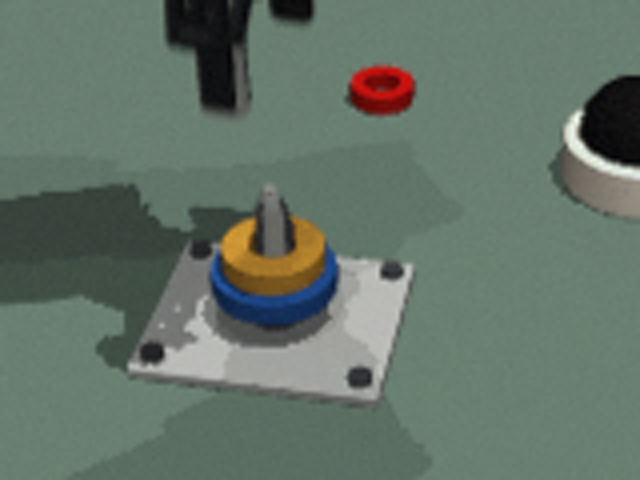

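The brass ring sits flat on the blue one, centred at crop (273,255), with no visible gap. Red is next.

play_rows --pt "100 2 35 0 0" --pt "100 4 70 10 0" --pt "100 7 105 20 0" --pt "100 9 140 35 0" --pt "100 11 175 50 0"

```text
clock: 16.13
eef_pos: [0.5745, 0.0672, 0.2672]
ee_rot: [-0.567, -3.09, -0.001]
contact_force: [1.1, 0.3, -0.9]
grip_width: 1.004
finger_force: 0.0
```

play_rows --pt "100 2 30 25 0" --pt "100 3 57 50 0" --pt "100 3 57 70 0" --pt "100 3 57 70 0" --pt "100 3 57 70 0"

```text
clock: 16.55
eef_pos: [0.5908, 0.1196, 0.1965]
ee_rot: [-0.565, -3.087, 0.003]
contact_force: [0.7, 0.5, -0.2]
grip_width: 1.0
finger_force: 0.0
```

play_rows --pt "100 0 0 0 0" --pt "100 0 0 0 0" --pt "100 0 0 0 0" --pt "100 0 0 0 0"

```text
clock: 16.88
eef_pos: [0.5923, 0.1189, 0.1989]
ee_rot: [0.569, 3.088, 0.001]
contact_force: [-0.2, 0.2, -0.4]
grip_width: 1.001
finger_force: 0.0
```

```bash
python3 pick.py red 42
```

```text
16.8833 [0.5923 0.1189 0.1989] [0.5687 3.0879 0.0007] [-0.1951  0.21   -0.4387] [-0.0068  0.0051  0.0012  0.0016 -0.0008 -0.0009 -0.001 ] 1.0006087950487867
outer [-1.4885  2.6352] free [-2.7074  2.606  20.1102]
hole [-1.466  2.567] free [-2.3663  2.571  11.9677]
spindle [ -14.1755 -231.1574  -97.4482]
```

play_rows --pt "100 -1.5 2.6 10 0" --pt "60 -1.5 2.6 24 0" --pt "60 -1.5 2.6 24 0" --pt "30 -1.5 2.6 24 0" --pt "30 -1.5 2.6 24 0" --grip_force 40

```text
clock: 17.35
eef_pos: [0.5939, 0.1217, 0.1731]
ee_rot: [-0.566, -3.089, 0.001]
contact_force: [-1.6, -0.1, 2.6]
grip_width: 0.469
finger_force: 39.9
```

play_rows --pt "30 0 0 0 0" --pt "30 0 0 0 0" --pt "30 0 0 0 0" --pt "30 0 0 0 0" --pt "30 0 0 0 0"

```text
clock: 17.77
eef_pos: [0.5942, 0.1216, 0.1738]
ee_rot: [0.567, 3.09, 0.0]
contact_force: [-0.4, 0.6, -0.4]
grip_width: 0.465
finger_force: 40.6
```

```bash
python3 pick.py red 42
```

```text
17.7667 [0.5942 0.1216 0.1738] [0.5668 3.0898 0.0001] [-0.3661  0.6099 -0.3955] [-0.001   0.0015  0.0002 -0.0006  0.0015 -0.0017  0.0002] 0.4654168112069635
outer [-2.2884  0.1541] free [-3.4578  0.1599 20.1503]
hole [-2.2443  0.1221] free [-3.8051  0.1264 12.5484]
spindle [ -12.8684 -234.4559 -122.4112]
```

play_rows --pt "30 0 0 -20 0" --pt "30 0 0 -55 0" --pt "30 0 -25 -85 0" --pt "30 -2 -60 -112 0" --pt "30 -4 -95 -121 0"

```text
clock: 18.23
eef_pos: [0.565, 0.0327, 0.2982]
ee_rot: [0.56, 3.085, 0.005]
contact_force: [0.8, -1.6, 0.4]
grip_width: 0.466
finger_force: 40.7
```

play_rows --pt "30 -2 -38 0 0" --pt "30 -4 -76 0 0" --pt "30 -6 -110 0 0" --pt "30 -7 -130 0 0" --pt "30 -7 -139 0 0"

```text
clock: 18.65
eef_pos: [0.52, -0.1052, 0.2945]
ee_rot: [-0.575, -3.087, 0.004]
contact_force: [0.7, 0.3, -0.2]
grip_width: 0.464
finger_force: 40.7
```

play_rows --pt "30 0 0 0 0" --pt "30 0 0 0 0" --pt "30 0 0 0 0" --pt "30 0 0 0 0" --pt "30 0 0 0 0"

```text
clock: 19.07
eef_pos: [0.5219, -0.0993, 0.2947]
ee_rot: [0.562, 3.091, 0.001]
contact_force: [0.4, 0.5, -0.2]
grip_width: 0.466
finger_force: 40.7
```

```bash
python3 pick.py red 42 .160
```

```text
19.0667 [ 0.5219 -0.0993  0.2947] [0.5623 3.0906 0.0014] [ 0.365   0.5402 -0.1667] [ 0.0061 -0.0005  0.007   0.0005  0.0017  0.0012  0.0013] 0.4659881409447056
outer [-2.4007  0.1367] free [-3.5     0.1415 20.2134]
hole [-1.8925  0.1171] free [-3.215   0.1202 12.3325]
spindle [-2.0409 -2.3536 -1.4811]
```

play_rows --pt "30 0 -2.7 0 0" --pt "30 0 -2.7 0 0" --pt "30 0 -2.7 0 0" --pt "30 0 -2.7 0 0"

```text
clock: 19.45
eef_pos: [0.5205, -0.1036, 0.2947]
ee_rot: [-0.567, -3.09, 0.0]
contact_force: [0.5, -1.2, -1.0]
grip_width: 0.465
finger_force: 40.7
```

```bash
python3 pick.py red 42 .160
```

```text
19.45 [ 0.5205 -0.1036  0.2947] [-0.5669 -3.09    0.    ] [ 0.4993 -1.1865 -1.0387] [ 0.0032  0.0011 -0.0009 -0.0022  0.0005 -0.0014  0.0012] 0.4654109483867008
outer [-2.3376  0.1927] free [-3.2122  0.1953 20.4138]
hole [-1.8552  0.2146] free [-3.2765  0.2064 12.4132]
spindle [-1.8769  2.2379 -1.5416]
```

play_rows --pt "30 0.2 1.5 8 0" --pt "30 0.2 1.5 20 0" --pt "30 0.2 1.5 32 0" --pt "30 0.2 1.5 40 0" --pt "30 0.2 1.5 46 0"

```text
clock: 19.92
eef_pos: [0.5205, -0.102, 0.2475]
ee_rot: [-0.566, -3.089, -0.0]
contact_force: [-0.2, 0.3, -0.5]
grip_width: 0.464
finger_force: 40.7
```

play_rows --pt "30 0 0 3 0" --pt "30 0 0 6 0" --pt "30 0 0 9 0" --pt "30 0 0 12 0" --pt "30 0 0 12 0"

```text
clock: 20.33
eef_pos: [0.521, -0.1021, 0.2365]
ee_rot: [0.567, 3.09, 0.0]
contact_force: [0.5, -0.2, -0.9]
grip_width: 0.467
finger_force: 40.7
```

```bash
python3 st.py
```

```text
20.3333 [ 0.521  -0.1021  0.2365] [ 0.496  -0.2056 -0.8851] [-0.043  -0.1702 -0.0404] [ -2.5407   0.8964 -13.503 ]
```

play_rows --pt "30 0 0 2 0" --pt "30 0 0 4 0" --pt "30 0 0 6 0" --pt "30 0 0 6 0"

```text
clock: 20.67
eef_pos: [0.521, -0.1021, 0.2305]
ee_rot: [0.567, 3.089, 0.0]
contact_force: [1.4, -0.4, -1.2]
grip_width: 0.468
finger_force: 40.7
```

play_rows --pt "30 0 0 1 0" --pt "30 0 0 2 0" --pt "30 0 0 2 0"

```text
clock: 20.92
eef_pos: [0.521, -0.1021, 0.2286]
ee_rot: [0.567, 3.09, 0.0]
contact_force: [1.9, 0.2, -1.3]
grip_width: 0.467
finger_force: 40.7
```

play_rows --pt "30 0 0 1 0" --pt "30 0 0 1.5 0" --pt "30 0 0 1.5 0"

```text
clock: 21.17
eef_pos: [0.521, -0.1021, 0.2272]
ee_rot: [0.567, 3.09, 0.0]
contact_force: [1.3, 0.0, 0.2]
grip_width: 0.467
finger_force: 40.7
```

play_rows --pt "30 0 0 0.5 0" --pt "30 0 0 1 0" --pt "30 0 0 1 0"

```text
clock: 21.42
eef_pos: [0.521, -0.1021, 0.2263]
ee_rot: [0.567, 3.09, 0.0]
contact_force: [2.3, -0.1, -0.5]
grip_width: 0.467
finger_force: 40.9
```

play_rows --pt "30 0 0 0.5 0" --pt "30 0 0 1 0" --pt "30 0 0 1 0"

```text
clock: 21.67
eef_pos: [0.521, -0.1021, 0.2256]
ee_rot: [0.567, 3.089, -0.0]
contact_force: [1.2, 0.3, 5.0]
grip_width: 0.472
finger_force: 41.3
```

play_rows --pt "30 0 0 0.5 0" --pt "30 0 0 1 0" --pt "30 0 0 1 0"

```text
clock: 21.92
eef_pos: [0.521, -0.102, 0.2249]
ee_rot: [0.566, 3.089, -0.001]
contact_force: [0.6, -0.2, 7.2]
grip_width: 0.465
finger_force: 41.6
```

play_rows --pt "30 0 0 0.5 0" --pt "30 0 0 1 0" --pt "30 0 0 1 0"

```text
clock: 22.17
eef_pos: [0.521, -0.102, 0.2242]
ee_rot: [0.566, 3.089, -0.001]
contact_force: [-1.0, -0.4, 10.5]
grip_width: 0.465
finger_force: 41.9
```

play_rows --pt "30 0 0 0.5 0" --pt "30 0 0 0.8 0" --pt "30 0 0 0.8 0" --pt "70 0 0 0.8 0" --pt "90 0 0 0.8 0"

```text
clock: 22.58
eef_pos: [0.5202, -0.1022, 0.2223]
ee_rot: [-0.567, -3.089, 0.001]
contact_force: [-0.3, 0.3, 0.3]
grip_width: 0.734
finger_force: 0.0
```

play_rows --pt "90 0 0 0 0" --pt "90 0 0 -10 0" --pt "90 0 0 -40 0" --pt "90 0 0 -75 0" --pt "90 0 0 -75 0"

```text
clock: 23.0
eef_pos: [0.5227, -0.1017, 0.3027]
ee_rot: [0.565, 3.082, 0.001]
contact_force: [0.7, 1.0, 0.8]
grip_width: 0.901
finger_force: 0.0
```

play_rows --pt "90 -20 0 0 0" --pt "90 -55 0 0 0" --pt "90 -90 0 0 0" --pt "90 -110 0 0 0" --pt "90 -110 0 0 0"

```text
clock: 23.42
eef_pos: [0.6267, -0.1432, 0.2974]
ee_rot: [0.571, 3.085, 0.001]
contact_force: [0.5, -0.4, -0.1]
grip_width: 0.899
finger_force: 0.0
```

play_rows --pt "90 0 0 0 0" --pt "90 0 0 0 0" --pt "90 0 0 0 0"

```text
clock: 23.67
eef_pos: [0.6225, -0.1406, 0.2972]
ee_rot: [-0.565, -3.088, 0.0]
contact_force: [0.2, -0.1, 0.6]
grip_width: 0.905
finger_force: 0.0
```

```bash
python3 - <<'E'
from h import *
im=manip.grab_frame('side');cv2.imwrite("pics/side3.png",im)
w=manip.grab_frame('wrist');s=manip.get_state();print(s['clock'],s['eef_pos'],s['contact_force'])
a=cv2.resize(im[170:260,180:280],(500,450),interpolation=cv2.INTER_CUBIC)
b=cv2.resize(w[20:200,200:320],(300,450),interpolation=cv2.INTER_CUBIC)
cv2.imwrite("pics/crop3.png",np.hstack([a,b]))
E
```

```text
23.7667 [ 0.6228 -0.1407  0.2975] [ 0.2903 -0.1259  0.2318]
```

View pics/crop3.png

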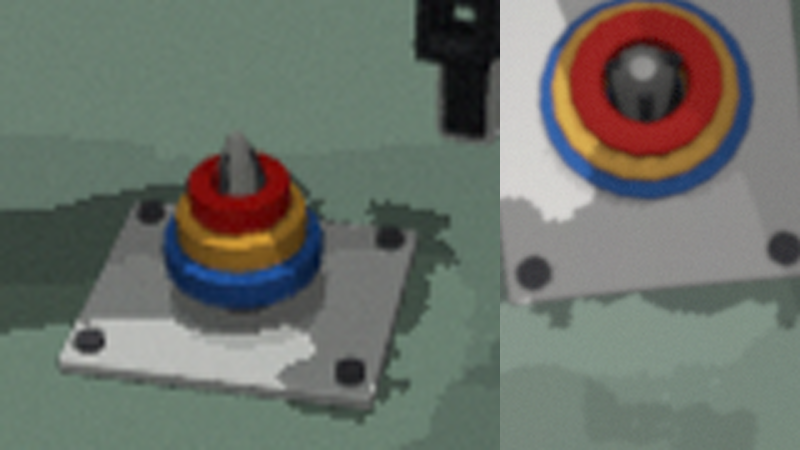

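The final view shows blue, brass and red stacked concentrically with no visible gaps: red centred at (240,192) in the side crop and at (645,82) in the wrist crop. I'll check the tilt numerically before handing in.

```bash
python3 - <<'E'
from h import *
c=manip.calibration('side')
P=lambda p:cv2.projectPoints(np.array(p,float),c['rvec'],c['tvec'],c['mtx'],None)[0][:,0]
M=cv2.Rodrigues(c['rvec'])[0];ctr=np.array([.523,-.1025])
o=-M.T@c['tvec'];v=o[:2]-ctr;v/=np.linalg.norm(v);l=np.array([-v[1],v[0]])
for n in('side1','side2','side3'):
    im=cv2.imread(f'pics/{n}.png')
    for k,r,z in(('red',21,.0593),('brass',27,.0453),('blue',33,.0313)):
        for a,ce,px in blobs(mask(im,k)):
            if abs(ce[0]-228)<15 and abs(ce[1]-215)<25:
                x=px[:,0];L=px[x<=x.min()+1,1].mean();Rr=px[x>=x.max()-1,1].mean()
                e=P([[*(ctr-l*r/1000),z],[*(ctr+l*r/1000),z]])
                e=e[np.argsort(e[:,0])]
                print(n,k,a,ce,'L',x.min(),L,'R',x.max(),Rr,'expected',e.ravel())
E
```

```text
side1 blue 494 [228.0324 219.8623] L 213 218.5 R 243 217.7826086956522 expected [212.0343 219.229  243.8443 217.1666]
side2 brass 323 [227.8576 214.2074] L 215 211.30769230769232 R 240 212.5 expected [214.5015 213.6462 240.7814 211.9717]
side2 blue 245 [228.3224 224.0776] L 213 218.5 R 243 217.7826086956522 expected [212.0343 219.229  243.8443 217.1666]
side3 red 191 [227.5916 208.9738] L 218 207.0 R 237 207.2941176470588 expected [217.014  207.9608 237.655  206.6692]
side3 brass 180 [227.9111 217.4167] L 215 212.0 R 240 211.0 expected [214.5015 213.6462 240.7814 211.9717]
side3 blue 232 [228.0819 224.5948] L 213 219.1 R 243 217.0 expected [212.0343 219.229  243.8443 217.1666]
```

```bash
python3 -c "
from workcell import manip
print(manip.finish_job())"
```

```text
the job is handed in; nothing more can be done
None
```

I threaded the blue, brass and red spacers onto the spindle in size order, pressed each one home with at most about 15 N, left the stack free and handed the job in at about 24 s; the last images show no gaps, with any tilt too small to resolve at about 2 mm per pixel.

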